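Ink the rectangular stamp and hold it pressed on the sprung stamping stand

TASK

Stamp the study card: pick up the wooden hand stamp with the rectangular foot, dip it upright into the open ink tin so that its rubber face sits on the ink pad, lift it out, then set it upright and square inside the printed box on the card and press the spring-loaded bed down until the card is flush with the top of the surrounding frame, never pushing the bed down near its bottom stop. Press only with the stamp, leave the other things where they are, and finish while still holding the bed pressed flush.

Things in the scene. Friction and masses are not known exactly. Their poses are not given: they have to be found in the camera images.
- stamp_mid (a point): Wooden hand stamp with a rectangular foot (not the round one), loose, upright on its rubber face, 84 mm high, about 70 g. Point on its axis, 42 mm above the face. z up, x along the foot's long side. Foot 48 x 30 mm (x, y), 24 mm high with its 4 mm rubber face; above it a straight stem to grip, 22 x 18 mm, 24 to 66 mm above the face; then a cap 30 x 24 mm up to 84 mm.
- stamp_face (a point): Centre of the underside of the rectangular stamp's rubber face, on the stamp's axis, 42 mm below stamp_mid; same axes.
- ink_pad (a point): Centre of the top of the firm black rubber ink pad in the open round steel ink tin. The tin is fixed, outer diameter 92 mm, rim 22 mm above the table, inside diameter 86 mm; the pad fills the bottom and its top is 10 mm above the table (12 mm below the rim). z up.
- stand: Grey stamping stand, fixed, 120 x 100 mm (x, y); origin at the centre of its underside on the table, z up. Frame walls 10 mm wide, their top 34 mm above the table. Inside is the spring-loaded bed, 97 x 77 mm, with a paper card fixed on it; unpressed, the card's top stands 8 mm above the frame's top (42 mm above the table).
- card_box (a point): Centre of the printed box on the card's top surface; moves down with the bed. x along the box's long side (56 mm), y along its short side (38 mm), parallel to the stand's axes; the box is in the middle of the bed. The stamp's long side goes along the box's long side, either way round.
- bed (a joint): How far the bed is pressed down, in m: 0 unpressed, 0.008 card flush with the frame's top, 0.016 bottom stop. A spring pushes it up with 2 N at 0, plus 1 N per mm (10 N when flush).
- round_stamp: Wooden stamp with a round foot of 38 mm diameter, 78 mm high, loose bystander. Origin under its centre.
- mug: White mug, 80 mm diameter, 92 mm high, loose bystander. Origin under its centre.
- glue_stick: White and grey glue stick standing upright, 31 mm diameter, 92 mm high, loose bystander. Origin under its centre.
- phone: Black phone lying flat, 150 x 72 x 8 mm, loose bystander. Origin under its centre.
- mouse: Black computer mouse on a thin mat, 115 x 62 x 36 mm, loose bystander. Origin under its centre.
Mind the look-alikes: they are no part of the job. There is more than one size of the stand; the job needs the largest.

How it is judged:
By the outcome, as a careful person would: the job done as asked, in the order asked, and still so for the second after the job is handed in, while the arm keeps its last pose, push and grip.
It also fails if it takes over 43 s, if anything falls off the work surface, if the arm or the gripper's body presses on something with over 40 N, if the wrist force passes 120 N, or if a joint passes its speed limit or range.

ROBOT

A 7-joint arm with a two-finger parallel gripper is mounted at the origin on the work surface. World frame = base frame: x ahead of the robot, y to its left, z up, the work surface at z = 0. Lengths are in m, angles in rad, forces in N, time in s.
With the tool pointing down it reaches from about 0.4 to 0.85 m from the base axis. Payload 4.5 kg.
Tool frame: the origin (TCP) lies at the very end of the fingers, on their centre line; the grasp point (between the pads) lies 19 mm behind it; z points along the fingers, y is the line along which they close (so a half turn about z gives the same grasp; the last joint's range is limited). The gripper opens to 88 mm and grips with 3 to 60 N. Pads are 18 mm wide; open, the fingers measure 123 mm over their backs; the gripper's body (75 mm by 187 mm) begins 45 mm behind the grasp point.
Start: joints at [-1.289, 0.689, -0.195, 1.565, 0.157, 0.902, -0.215], TCP at [0.153, 0.606, 0.239] pointing down, gripper open.
Joint ranges: [-3.01, 3.01], [-0.46, 2.08], [-1.47, 1.51], [0.13, 2.56], [-1, 4.14], [0.04, 2.09], [-2.66, 2.66]. Speed limits (rad/s): [2.57, 2.57, 3.14, 3.14, 3.14, 3.14, 3.14].

INTERFACE

Orientations are given as a unit quaternion [x, y, z, w].
In Python, from plant import r, eyes, nets gives the robot as it stands.
- The arm moves only by the shell command python3 -m pendant 'ROWS' [FORCE]. ROWS is JSON, a list of rows, each an object of numbers: "claw": the opening, from 0 (shut) to 1 (fully open); "dx", "dy", "dz": the shift along the world's x, y, z in mm; "twist": the turn about the world's z in rad. In form: [{"claw": .., "dx": .., "dy": .., "dz": .., "twist": ..}, ...]. A call has 1 to 8 rows; each row is the pose to reach, as a shift and turn from the pose commanded when the call began; what a row does not reach only later rows make up. A row lasts 1/10 s, in which the tool goes at most 50 mm and 8.59 degrees, less where a joint would pass 70% of its speed; a pose out of reach is approached as far as the arm can. A call with a gripper value outside its range is refused whole. The fingers move at their own pace and stop on an object; FORCE is the grip in N (left out, the last holds). Time passes only in rows, so rows that repeat a pose let the fingers close. It gives the time, the measured TCP pose, the force, the opening and the grip force at its end, in the units of the state.
- r.get_state(): the state, without advancing time (a new reading comes with each control period).
- eyes.snapshot(name): name is "scene" or "top" or "wrist"; returns (picture, depth): 480x640x3 uint8, blue, green, red; 480x640 float32, m along the optical axis (not along the pixel's ray), 0 where there is no reading.
- eyes.camera_info(name): a dict with "K" (3x3 intrinsics, pixels), "world_to_cam" (4x4, takes a point from world to camera coordinates); the wrist camera has in their place "T_tool_cam" (4x4, takes a point from camera to tool coordinates, whose origin is the TCP and whose axes are the flange's). Camera axes: x right, y down, z forward; pixel columns grow to the right and rows downward; lengths in m; the calibration is good to about 2 mm. A picture is of the moment at which its call begins: read the wrist's pose just before it. camera_info takes no time and is no camera call.
- r.finish_job(): hands the job in; it is judged then, once.
Trained networks look in the newest picture that a camera, given by its name, has taken for a name from the list of things; names that differ only in an ending like _2 or _b are one class to them, and where a whole thing is asked for, a point or a joint stands for the part that bears it (a point fixed in the world has none). Each returns a list of dicts, best first, with "confidence" (0 to 1); they miss things now and then, are a little off and sometimes report something else, mostly with a low value. They report only what shows in the picture. A call takes as long as a camera call. They do not tell look-alikes from the thing itself.
- nets.spot_in(camera, query): "box" ([left, top, width, height] as shares, 0 to 1, of the picture: columns of its width, rows of its height, round what is visible of it).
- nets.place_of(camera, query): "position" ([column, row] as shares, 0 to 1, of the picture: columns of its width, rows of its height: a listed point, or the origin of a listed thing).
The state is a dict: "clock": time; "q": joint angles; "qd": joint speeds; "joint_torque": joint torques, N m; "tool_pos": TCP position; "eef_rot": TCP orientation; "contact_force": force on the tool from outside, world axes, zero at the start; "moment": the same for the moment, N m; "opening": opening from 0.0 (shut) to 1.0 (fully open); "finger_force": force on a finger pad.
Only numpy, scipy, OpenCV 4.12 (cv2) and the standard library are available. Lean on these libraries where they do the work, as an engineer would, in place of code of your own. Each camera call takes 0.05 s, during which the arm holds its last target. There are 200 camera calls.

## Working session

There is one attempt and no reset: what is moved stays moved. The work goes in short steps, Python scripts to look and compute and a shell command to move; the robot and the scene stay as the last step left them, time stands still between calls to the robot, and variables do not carry over. Pictures are saved under pics/ and viewed, at most 10 in all, crops included, and the job is handed in when it is done.

```bash
mkdir -p pics; ls
python3 - <<'E'
from plant import r,eyes,nets
import cv2
s=r.get_state(); print(s)
for n in ("top","scene"):
    im,d=eyes.snapshot(n); cv2.imwrite(f"pics/{n}0.png",im)
    for q in ("stamp_mid","ink_pad","stand","card_box","round_stamp"):
        f=nets.place_of(n,q)
        print(n,q,[(round(x["confidence"],2),round(x["position"][0]*640),round(x["position"][1]*480)) for x in f][:5])
    ci=eyes.camera_info(n); print(ci)
E
```

```text
pics
{'clock': 0.0, 'q': array([-1.28922969,  0.69000822, -0.19453211,  1.56631653,  0.15728481,
        0.90249057, -0.21507184]), 'qd': array([ 0.00010428,  0.00015654, -0.00178848, -0.00066689,  0.0002079 ,
       -0.00052663,  0.00122041]), 'joint_torque': array([-1.03846944e-04, -5.27562475e+01, -1.26677748e+00, -1.53435749e+01,
       -5.25821478e-02,  6.32885683e-03,  1.73743510e-04]), 'tool_pos': array([0.15315603, 0.60530361, 0.23790269]), 'eef_rot': array([ 1.23510194e-01,  9.92342881e-01, -9.13860478e-04, -6.08807313e-05]), 'contact_force': array([ 0.73674716, -0.61312767,  0.80514792]), 'moment': array([-0.01826944,  0.03856924,  0.04153842]), 'finger_force': 0.0, 'opening': 1.0037769166747776}
top stamp_mid []
top ink_pad [(0.91, 234, 246), (0.49, 326, 186)]
top stand [(0.79, 412, 267), (0.67, 365, 310), (0.59, 359, 262)]
top card_box [(0.58, 412, 265), (0.55, 360, 257)]
top round_stamp [(0.42, 288, 223)]
{'K': array([[447.96262122,   0.        , 312.87341728],
       [  0.        , 447.96262122, 245.07889912],
       [  0.        ,   0.        ,   1.        ]]), 'world_
[... 312 characters left out ...]
00000e+00,
         1.00000000e+00]])}
scene stamp_mid [(0.59, 338, 227), (0.22, 277, 326)]
scene ink_pad [(0.7, 423, 269)]
scene stand [(0.8, 202, 214), (0.72, 272, 185), (0.6, 261, 231)]
scene card_box [(0.88, 267, 173), (0.73, 204, 208)]
scene round_stamp [(0.72, 340, 282)]
{'K': array([[620.52902427,   0.        , 321.22222959],
       [  0.        , 620.52902427, 245.83316468],
       [  0.        ,   0.        ,   1.        ]]), 'world_to_cam': array([[-0.16948413,  0.98552772, -0.00320136,  0.13302208],
       [ 0.82225424,  0.13961328, -0.55173009, -0.4234461 ],
       [-0.54329835, -0.09614182, -0.83401658,  1.84329286],
       [ 0.        ,  0.        ,  0.        ,  1.        ]])}
```

Run:
```python
import cv2
a=cv2.imread("pics/top0.png");
cv2.imwrite("pics/top0c.png",cv2.resize(a[150:345,190:450],(800,600),interpolation=cv2.INTER_CUBIC))
b=cv2.imread("pics/scene0.png")
cv2.imwrite("pics/scene0c.png",cv2.resize(b[100:400,130:530],(800,600),interpolation=cv2.INTER_CUBIC))
```

```text
(no output)
```

View pics/top0c.png

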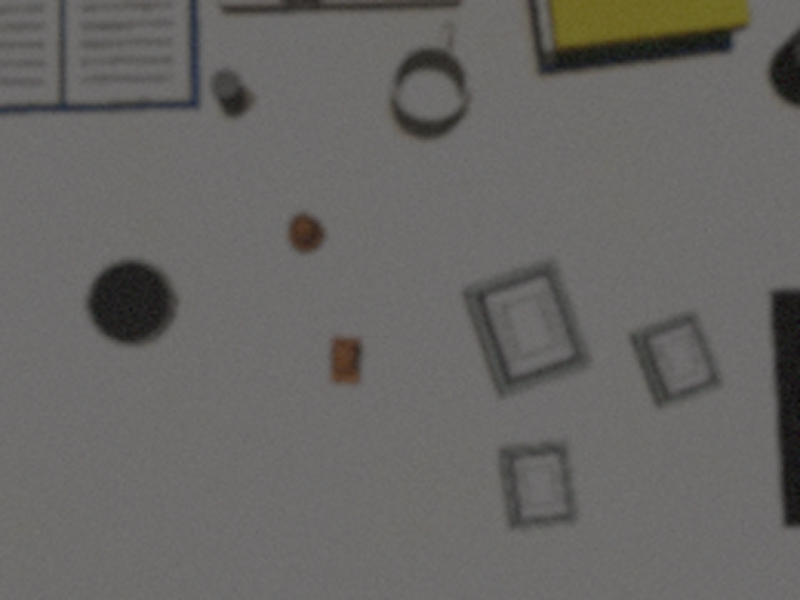

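View pics/scene0c.png

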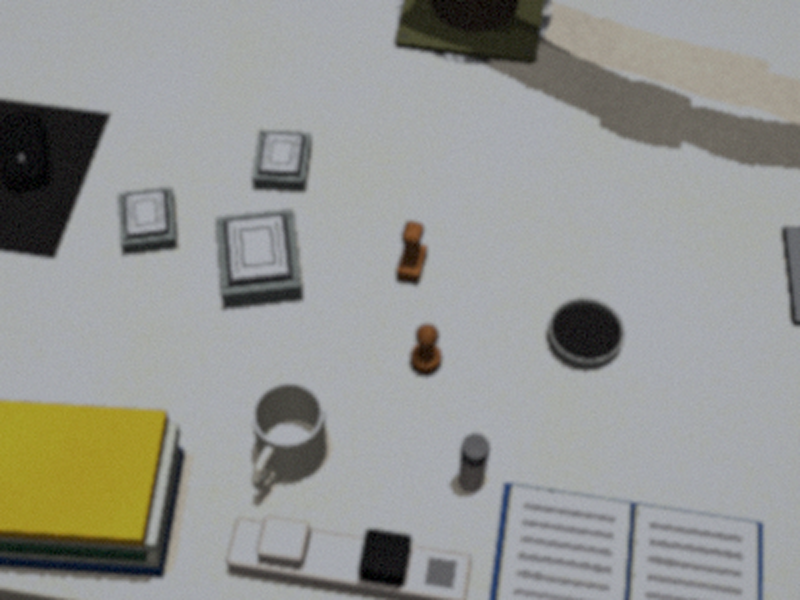

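The top crop shows two wooden stamps: rectangular at full-frame pixel (302,267), round at (289,226). It also shows three stands: largest (361,256), small (410,267) and small (365,308). The tin is at (233,248); dark look-alikes are the mug at (329,180) and the phone at the right edge. I choose the rectangular stamp, which in the scene view is at (336,225) with a block foot, and the largest stand.

```bash
cat > h.py <<'E'
import numpy as np,cv2
from plant import r,eyes,nets
from scipy.spatial.transform import Rotation as R
def cam(n,s=None):
    c=eyes.camera_info(n)
    if n!="wrist": return c["K"],np.linalg.inv(c["world_to_cam"])
    T=np.eye(4);T[:3,:3]=R.from_quat(s["eef_rot"]).as_matrix();T[:3,3]=s["tool_pos"]
    return c["K"],T@c["T_tool_cam"]
def hit(K,T,uv,z):  # pixel rays -> plane at height z
    uv=np.atleast_2d(uv).astype(float)
    d=np.c_[uv,np.ones(len(uv))]@np.linalg.inv(K).T@T[:3,:3].T; o=T[:3,3]
    return o+d*((z-o[2])/d[:,2])[:,None]
def proj(K,T,P):
    p=(np.c_[np.atleast_2d(P),np.ones(len(np.atleast_2d(P)))]@np.linalg.inv(T).T)[:,:3]@K.T
    return p[:,:2]/p[:,2:]
E
python3 - <<'E'
from h import *
np.set_printoptions(precision=4,suppress=True)
K,T=cam("top")
print("tin",hit(K,T,[234,246],.01)); print("stamp cap",hit(K,T,[302.4,265],.084),"foot",hit(K,T,[302.4,268],.024)); print("stand",hit(K,T,[361.3,256.3],.042),"round",hit(K,T,[289,226],.07))
im=cv2.imread("pics/top0.png")
c=np.array([[465,290],[553,262],[588,365],[500,395]])/3.077+[190,150]
print(hit(K,T,c,.034))
K,T=cam("scene")
print("tin",hit(K,T,[423,267],.01));print("stamp mid",hit(K,T,[338,227],.042),"stand",hit(K,T,[130+259/2,100+247/2],.042))
E
python3 -c "
from plant import eyes;print(eyes.camera_info('wrist'))"
```

```text
tin [[0.554  0.2034 0.01  ]]
stamp cap [[ 0.4817 -0.0194  0.084 ]] foot [[ 0.4755 -0.0179  0.024 ]]
stand [[ 0.5067 -0.2065  0.042 ]] round [[0.6061 0.0199 0.07  ]]
[[ 0.5478 -0.1442  0.034 ]
 [ 0.5747 -0.2371  0.034 ]
 [ 0.4662 -0.269   0.034 ]
 [ 0.4377 -0.1767  0.034 ]]
tin [[0.5486 0.2118 0.01  ]]
stamp mid [[ 0.4876 -0.0086  0.042 ]] stand [[ 0.5099 -0.2037  0.042 ]]
{'K': array([[334.20432642,   0.        , 317.29815807],
       [  0.        , 334.20432642, 237.61826655],
       [  0.        ,   0.        ,   1.        ]]), 'T_tool_cam': array([[ 1.67077368e-03, -9.62472318e-01, -2.71374732e-01,
         6.99109180e-02],
       [ 9.99998524e-01,  1.71678981e-03,  6.78344151e-05,
        -1.09066173e-03],
       [ 4.00604628e-04, -2.71374445e-01,  9.62473766e-01,
        -1.45231987e-01],
       [ 0.00000000e+00,  0.00000000e+00,  0.00000000e+00,
         1.00000000e+00]])}
```

```bash
R1='x'; python3 -m pendant '[{"claw":1,"dx":230,"dy":-320,"dz":0,"twist":0.25},{"claw":1,"dx":230,"dy":-320,"dz":0,"twist":0.25},{"claw":1,"dx":230,"dy":-320,"dz":0,"twist":0.25},{"claw":1,"dx":230,"dy":-320,"dz":0,"twist":0.25},{"claw":1,"dx":230,"dy":-320,"dz":0,"twist":0.25},{"claw":1,"dx":230,"dy":-320,"dz":0,"twist":0.25},{"claw":1,"dx":230,"dy":-320,"dz":0,"twist":0.25},{"claw":1,"dx":230,"dy":-320,"dz":0,"twist":0.25}]'
python3 -m pendant '[{"claw":1,"dx":100,"dy":-302,"dz":0,"twist":0},{"claw":1,"dx":100,"dy":-302,"dz":0,"twist":0},{"claw":1,"dx":100,"dy":-302,"dz":0,"twist":0},{"claw":1,"dx":100,"dy":-302,"dz":0,"twist":0},{"claw":1,"dx":100,"dy":-302,"dz":0,"twist":0},{"claw":1,"dx":100,"dy":-302,"dz":0,"twist":0},{"claw":1,"dx":100,"dy":-302,"dz":0,"twist":0},{"claw":1,"dx":100,"dy":-302,"dz":0,"twist":0}]'
```

```text
clock: 1.4
tool_pos: [0.3847, 0.2836, 0.239]
eef_rot: [-0.0, 1.0, -0.0, 0.0]
contact_force: [1.5, 1.8, 0.3]
opening: 0.999
finger_force: 0.0
clock: 2.2
tool_pos: [0.484, -0.0198, 0.2387]
eef_rot: [0.002, 1.0, -0.001, 0.0]
contact_force: [0.2, 0.3, -0.3]
opening: 1.003
finger_force: 0.0
```

Run:
```python
from h import *
import pickle
np.set_printoptions(precision=4,suppress=True)
s=r.get_state(); im,d=eyes.snapshot("wrist"); cv2.imwrite("pics/w1.png",im); np.save("w1d.npy",d); pickle.dump(s,open("w1.pkl","wb"))
K,T=cam("wrist",s)
for q,z in (("stamp_mid",.042),("stamp_face",0),("round_stamp",0),("card_box",.042)):
    for f in nets.place_of("wrist",q)[:2]:
        p=np.array(f["position"])*[640,480]; print(q,f["confidence"],p,hit(K,T,p,z))
    for f in nets.spot_in("wrist",q)[:2]: print(q,"box",f["confidence"],np.array(f["box"])*[640,480,640,480])
```

```text
stamp_mid 0.7 [320.    209.904] [[ 0.4804 -0.0183  0.042 ]]
stamp_mid box 0.97 [307.392 183.12   28.928  50.208]
stamp_face 0.57 [322.304 201.696] [[ 0.479  -0.0154  0.    ]]
stamp_face box 0.66 [307.072 179.904  32.384  56.304]
round_stamp 0.6 [350.08  309.408] [[0.6171 0.02   0.    ]]
round_stamp box 0.81 [336.192 295.68   36.032  43.584]
card_box 0.94 [116.928  71.808] [[ 0.349  -0.2076  0.042 ]]
card_box 0.78 [142.592 238.896] [[ 0.5112 -0.2073  0.042 ]]
card_box box 0.57 [ 93.184 183.696 103.872 106.416]
card_box box 0.55 [  0.    163.008  40.32   73.2  ]
```

View pics/w1.png

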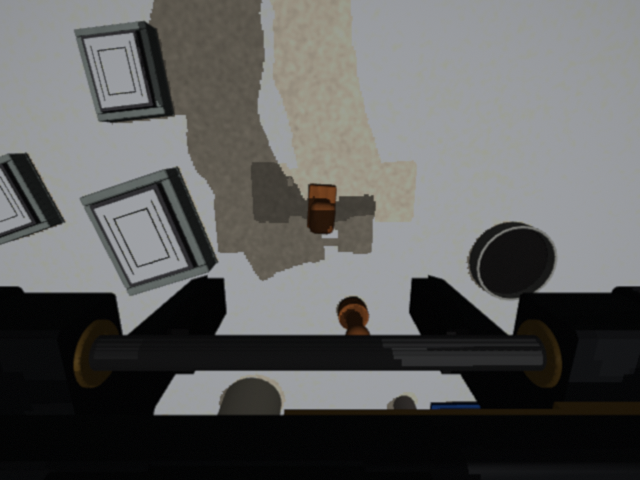

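The wrist view shows the rectangular stamp at (321,208), the tin at (511,260), the largest stand at (142,237) and the round stamp at (352,315). All three targets are in view, so I'll measure from the depth image.

Run:
```python
from h import *
import pickle
np.set_printoptions(precision=4,suppress=True)
s=pickle.load(open("w1.pkl","rb")); d=np.load("w1d.npy"); im=cv2.imread("pics/w1.png")
K,T=cam("wrist",s)
v,u=np.mgrid[:480,:640]
P=(np.stack([(u-K[0,2])/K[0,0],(v-K[1,2])/K[1,1],np.ones_like(d)],-1)*d[...,None])@T[:3,:3].T+T[:3,3]
P[d==0]=np.nan
def rect(m):
    q=P[m]; c,(w,h),a=cv2.minAreaRect((q[:,:2]*1000).astype(np.float32)); return len(q),np.array(c),w,h,a
def box(a,b,c,e,z0,z1):
    m=np.zeros(d.shape,bool); m[b:e,a:c]=1
    return m&(P[...,2]>z0)&(P[...,2]<z1)
print("table z",np.nanmedian(P[100:150,420:560,2]))
for z0,z1 in ((.075,.09),(.035,.07),(.015,.029),(.02,.1)): 
    m=box(295,165,350,245,z0,z1); print("stamp",z0,rect(m), np.median(P[m],axis=0))
for z0,z1 in ((.025,.0375),(.0385,.05)):
    m=box(75,155,220,275,z0,z1); print("stand",z0,rect(m),np.median(P[m],axis=0))
m=box(450,200,575,320,.016,.03); q=P[m]; (c,rad)=cv2.minEnclosingCircle((q[:,:2]*1000).astype(np.float32)); print("tin",c,rad,np.median(q[:,2]))
# printed box / card via gray contours
g=cv2.cvtColor(im,cv2.COLOR_BGR2GRAY)
cv2.imwrite("pics/w1c.png",np.hstack([cv2.resize(im[160:300,70:220],(400,373),interpolation=cv2.INTER_CUBIC),cv2.resize(im[165:245,280:366],(400,373),interpolation=cv2.INTER_CUBIC)]))
```

```text
table z -0.0008374944342018076
stamp 0.075 (756, array([481.0768, -16.736 ]), 23.906949996948242, 29.576038360595703, 85.83421325683594) [ 0.4799 -0.0167  0.0824]
stamp 0.035 (31, array([470.8077, -16.2106]), 16.490453720092773, 1.7461626529693604, 88.19322204589844) [ 0.4704 -0.0162  0.0414]
stamp 0.015 (494, array([480.9527, -16.7413]), 29.95203971862793, 47.33559036254883, 85.6583480834961) [ 0.4658 -0.0181  0.023 ]
stamp 0.02 (1294, array([480.9116, -16.764 ]), 29.84164810180664, 47.26743698120117, 85.97886657714844) [ 0.4733 -0.0171  0.0799]
stand 0.025 (2988, array([ 509.9582, -207.9108]), 119.74986267089844, 100.85404205322266, 17.214672088623047) [ 0.4811 -0.1782  0.033 ]
stand 0.0385 (5975, array([ 510.3073, -208.0562]), 96.85868835449219, 78.25601196289062, 17.321367263793945) [ 0.505  -0.2062  0.0412]
tin (548.8980102539062, 207.62911987304688) 46.64741516113281 0.02029764773862633
```

View pics/w1c.png

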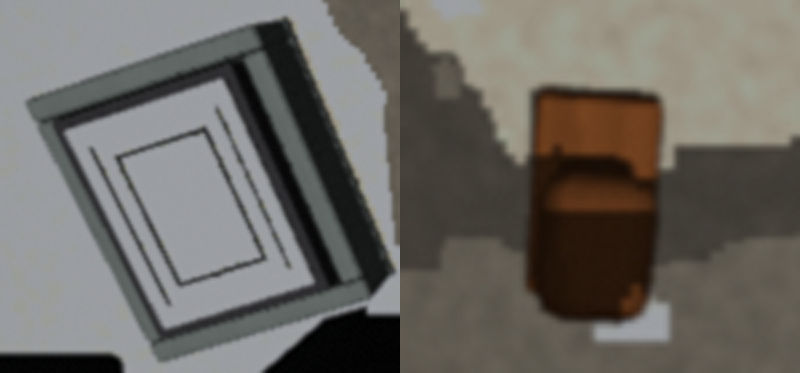

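The left crop is the largest stand, with its printed box in the middle and long side at about 17°. The right crop is the rectangular-foot stamp, long side at about -4°, which confirms the choice.

```bash
python3 -m pendant '[{"claw":1,"dx":-3,"dy":3,"dz":-50,"twist":-0.07},{"claw":1,"dx":-3,"dy":3,"dz":-100,"twist":-0.07},{"claw":1,"dx":-3,"dy":3,"dz":-140,"twist":-0.07},{"claw":1,"dx":-3,"dy":3,"dz":-175,"twist":-0.07},{"claw":1,"dx":-3,"dy":3,"dz":-200,"twist":-0.07},{"claw":1,"dx":-3,"dy":3,"dz":-210,"twist":-0.07},{"claw":1,"dx":-3,"dy":3,"dz":-210,"twist":-0.07},{"claw":1,"dx":-3,"dy":3,"dz":-210,"twist":-0.07}]'
```

```text
clock: 3.45
tool_pos: [0.4808, -0.0129, 0.0296]
eef_rot: [0.034, 0.999, 0.0, 0.001]
contact_force: [-0.4, -0.7, -0.6]
opening: 1.004
finger_force: 0.0
```

```bash
python3 -m pendant '[{"claw":1,"dx":1,"dy":-3.5,"dz":0,"twist":0},{"claw":1,"dx":1,"dy":-3.5,"dz":0,"twist":0},{"claw":0,"dx":1,"dy":-3.5,"dz":0,"twist":0},{"claw":0,"dx":1,"dy":-3.5,"dz":0,"twist":0},{"claw":0,"dx":1,"dy":-3.5,"dz":0,"twist":0},{"claw":0,"dx":1,"dy":-3.5,"dz":0,"twist":0},{"claw":0,"dx":1,"dy":-3.5,"dz":0,"twist":0},{"claw":0,"dx":1,"dy":-3.5,"dz":0,"twist":0}]' 45
python3 -m pendant '[{"claw":0,"dx":0,"dy":0,"dz":0,"twist":0},{"claw":0,"dx":0,"dy":0,"dz":0,"twist":0},{"claw":0,"dx":0,"dy":0,"dz":0,"twist":0}]'
```

```text
clock: 4.25
tool_pos: [0.4812, -0.0165, 0.0287]
eef_rot: [0.034, 0.999, 0.0, -0.0]
contact_force: [-0.3, 0.1, -0.1]
opening: 0.482
finger_force: 0.0
clock: 4.55
tool_pos: [0.4813, -0.0165, 0.0287]
eef_rot: [0.034, 0.999, 0.0, -0.0]
contact_force: [-0.1, -0.2, -0.5]
opening: 0.257
finger_force: 45.0
```

```bash
python3 -m pendant '[{"claw":0,"dx":0,"dy":0,"dz":15,"twist":0},{"claw":0,"dx":0,"dy":0,"dz":40,"twist":0},{"claw":0,"dx":0,"dy":0,"dz":80,"twist":0},{"claw":0,"dx":10,"dy":40,"dz":90,"twist":0},{"claw":0,"dx":24,"dy":80,"dz":90,"twist":0},{"claw":0,"dx":36,"dy":120,"dz":90,"twist":0},{"claw":0,"dx":48,"dy":160,"dz":90,"twist":0},{"claw":0,"dx":59,"dy":195,"dz":90,"twist":0}]'
python3 -m pendant '[{"claw":0,"dx":9,"dy":29,"dz":0,"twist":0},{"claw":0,"dx":9,"dy":29,"dz":0,"twist":0},{"claw":0,"dx":9,"dy":29,"dz":0,"twist":0},{"claw":0,"dx":9,"dy":29,"dz":0,"twist":0}]'
python3 - <<'E'
from h import *
s=r.get_state();im,d=eyes.snapshot("wrist")
i2,_=eyes.snapshot("scene")
cv2.imwrite("pics/w2.png",np.hstack([cv2.resize(im,(400,300)),cv2.resize(i2[150:330,310:550],(400,300))]))
K,T=cam("wrist",s)
v,u=np.mgrid[:480,:640]
P=(np.stack([(u-K[0,2])/K[0,0],(v-K[1,2])/K[1,1],np.ones_like(d)],-1)*d[...,None])@T[:3,:3].T+T[:3,3]
m=(d>0)&(np.hypot(P[...,0]-.549,P[...,1]-.2076)<.06)&(P[...,2]>.014)&(P[...,2]<.03)
q=P[m]; print(len(q),s["tool_pos"])
if len(q)>50:
    A=np.c_[2*q[:,:2],np.ones(len(q))]; x=np.linalg.lstsq(A,(q[:,:2]**2).sum(1),rcond=None)[0]; print("tin",x[:2],np.sqrt(x[2]+x[0]**2+x[1]**2),cv2.minEnclosingCircle((q[:,:2]*1000).astype(np.float32)))
E
```

```text
clock: 5.35
tool_pos: [0.5403, 0.1808, 0.1187]
eef_rot: [0.033, 0.999, 0.0, -0.0]
contact_force: [-0.1, -0.7, -0.7]
opening: 0.263
finger_force: 45.0
clock: 5.75
tool_pos: [0.5487, 0.2054, 0.1184]
eef_rot: [0.035, 0.999, -0.001, -0.001]
contact_force: [-0.6, -0.7, -0.8]
opening: 0.26
finger_force: 45.0
1378 [0.54874417 0.2054257  0.11837668]
tin [0.5481797  0.20841761] 0.043861742890951676 ((548.8875122070312, 208.37437438964844), 45.982486724853516)
```

View pics/w2.png

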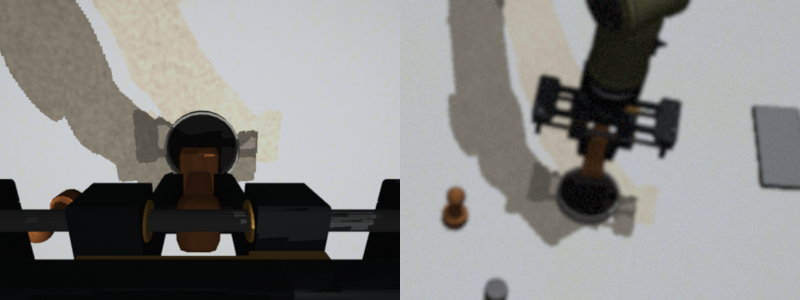

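The left panel shows the stamp held over the tin, with the tin ring at (202,143). In the right panel the stamp looks like it might be leaning. I'll check its tilt numerically before dipping.

```bash
cat > tilt.py <<'E'
from h import *
np.set_printoptions(precision=4,suppress=True)
s=r.get_state();im,d=eyes.snapshot("wrist")
K,T=cam("wrist",s)
v,u=np.mgrid[:480,:640]
C=np.stack([(u-K[0,2])/K[0,0],(v-K[1,2])/K[1,1],np.ones_like(d)],-1)*d[...,None]
P=C@T[:3,:3].T+T[:3,3]
Tt=eyes.camera_info("wrist")["T_tool_cam"]; Q=C@Tt[:3,:3].T+Tt[:3,3]  # tool coords
hsv=cv2.cvtColor(im,cv2.COLOR_BGR2HSV)
m=(d>0)&(hsv[...,0]<20)&(hsv[...,1]>100)&(abs(Q[...,0])<.045)&(abs(Q[...,1])<.03)
q=Q[m]; print("n",len(q),"pos",s["tool_pos"],"F",s["contact_force"])
vv=v[m]
for a,b in ((-.06,-.045),(-.045,-.03),(-.03,-.005),(-.005,.006),(.006,.03)):
    k=(q[:,2]>a)&(q[:,2]<b)
    if k.sum()>15: print(a,b,k.sum(),"min",np.percentile(q[k],2,axis=0),"max",np.percentile(q[k],98,axis=0))
    if k.sum()>60:
        A=np.c_[q[k][:,:2],np.ones(k.sum())]; x=np.linalg.lstsq(A,q[k][:,2],rcond=None)[0]; print("  plane slope deg x,y",np.degrees(np.arctan(x[:2])))
for a in range(0,1): pass
ys,xs=np.where(m); print("px",xs.min(),xs.max(),ys.min(),ys.max())
cv2.imwrite("pics/tilt_%.0f.png"%(s["clock"]*100),cv2.resize(im[ys.min()-20:ys.max()+20,xs.min()-60:xs.max()+60],None,fx=2.5,fy=2.5))
for f in nets.place_of("wrist","stamp_face")[:1]+nets.place_of("wrist","stamp_mid")[:1]: print(np.array(f["position"])*[640,480],f["confidence"])
q0=np.array([[0,0,.0287],[0,0,-.0133]]); TT=T@np.linalg.inv(Tt)
print("expected px face,mid",proj(K,T,q0@TT[:3,:3].T+TT[:3,3]))
E
python3 tilt.py; ls pics
```

```text
n 11695 pos [0.5491 0.2055 0.1186] F [-0.7225  0.5963 -1.3239]
-0.06 -0.045 3139 min [-0.012  -0.0114 -0.0554] max [ 0.0149  0.0094 -0.0456]
  plane slope deg x,y [11.9967 -0.366 ]
-0.045 -0.03 563 min [ 0.0092 -0.0127 -0.0449] max [ 0.015   0.01   -0.0302]
  plane slope deg x,y [-66.4475   2.1068]
-0.03 -0.005 1107 min [ 0.0032 -0.0123 -0.0295] max [ 0.0112  0.0079 -0.0056]
  plane slope deg x,y [-8.9515 -1.5359]
-0.005 0.006 1903 min [-0.0046 -0.0141 -0.004 ] max [0.0229 0.013  0.006 ]
  plane slope deg x,y [ 8.1248 -0.3042]
0.006 0.03 1093 min [ 0.0049 -0.015   0.006 ] max [0.024  0.014  0.0281]
  plane slope deg x,y [28.3291 -0.0888]
px 156 493 235 415
[316.416 272.784] 0.86
[315.776 308.496] 0.77
expected px face,mid [[319.0762 273.9822]
 [319.5322 310.1343]]
scene0.png
scene0c.png
tilt_585.png
top0.png
top0c.png
w1.png
w1c.png
w2.png
```

The stamp is upright in the grip: its foot, stem and cap fronts sit at 24, 11 and 15 mm, as they should. Next I dip it.

```bash
python3 -m pendant '[{"claw":0,"dx":0,"dy":2.5,"dz":-20,"twist":0},{"claw":0,"dx":0,"dy":2.5,"dz":-45,"twist":0},{"claw":0,"dx":0,"dy":2.5,"dz":-65,"twist":0},{"claw":0,"dx":0,"dy":2.5,"dz":-75,"twist":0},{"claw":0,"dx":0,"dy":2.5,"dz":-77,"twist":0},{"claw":0,"dx":0,"dy":2.5,"dz":-78,"twist":0},{"claw":0,"dx":0,"dy":2.5,"dz":-78,"twist":0}]'
python3 -m pendant '[{"claw":0,"dx":0,"dy":0,"dz":-0.5,"twist":0},{"claw":0,"dx":0,"dy":0,"dz":-1,"twist":0},{"claw":0,"dx":0,"dy":0,"dz":-1.5,"twist":0},{"claw":0,"dx":0,"dy":0,"dz":-2,"twist":0},{"claw":0,"dx":0,"dy":0,"dz":-2,"twist":0}]'
```

```text
clock: 6.7
tool_pos: [0.5499, 0.2101, 0.0415]
eef_rot: [0.034, 0.999, 0.0, 0.001]
contact_force: [0.9, 0.2, -0.4]
opening: 0.263
finger_force: 45.0
clock: 7.2
tool_pos: [0.5493, 0.21, 0.0388]
eef_rot: [0.034, 0.999, 0.0, 0.0]
contact_force: [0.4, 0.0, -0.7]
opening: 0.262
finger_force: 45.0
```

```bash
python3 -m pendant '[{"claw":0,"dx":0,"dy":-1.5,"dz":0,"twist":0},{"claw":0,"dx":0,"dy":-1.5,"dz":-0.5,"twist":0},{"claw":0,"dx":0,"dy":-1.5,"dz":-1,"twist":0},{"claw":0,"dx":0,"dy":-1.5,"dz":-1,"twist":0},{"claw":0,"dx":0,"dy":-1.5,"dz":-1,"twist":0}]'
```

```text
clock: 7.7
tool_pos: [0.5494, 0.2088, 0.0387]
eef_rot: [0.034, 0.999, 0.0, 0.0]
contact_force: [-2.4, 0.5, 8.1]
opening: 0.261
finger_force: 45.0
```

```bash
python3 -m pendant '[{"claw":0,"dx":0,"dy":0,"dz":0,"twist":0},{"claw":0,"dx":0,"dy":0,"dz":0,"twist":0},{"claw":0,"dx":0,"dy":0,"dz":0,"twist":0},{"claw":0,"dx":0,"dy":0,"dz":10,"twist":0},{"claw":0,"dx":0,"dy":0,"dz":50,"twist":0},{"claw":0,"dx":0,"dy":0,"dz":90,"twist":0},{"claw":0,"dx":0,"dy":0,"dz":110,"twist":0},{"claw":0,"dx":-4,"dy":-40,"dz":110,"twist":0.05}]'
python3 -m pendant '[{"claw":0,"dx":-4,"dy":-47,"dz":0,"twist":0.05},{"claw":0,"dx":-8,"dy":-94,"dz":0,"twist":0.1},{"claw":0,"dx":-12,"dy":-141,"dz":0,"twist":0.15},{"claw":0,"dx":-16,"dy":-188,"dz":0,"twist":0.2},{"claw":0,"dx":-20,"dy":-235,"dz":0,"twist":0.25},{"claw":0,"dx":-25,"dy":-282,"dz":0,"twist":0.29},{"claw":0,"dx":-30,"dy":-329,"dz":0,"twist":0.32},{"claw":0,"dx":-35,"dy":-360,"dz":0,"twist":0.32}]'
python3 -m pendant '[{"claw":0,"dx":0,"dy":-17,"dz":0,"twist":0},{"claw":0,"dx":0,"dy":-17,"dz":0,"twist":0},{"claw":0,"dx":0,"dy":-17,"dz":0,"twist":0},{"claw":0,"dx":0,"dy":-17,"dz":0,"twist":0}]'
cat > st.py <<'E'
from h import *
np.set_printoptions(precision=4,suppress=True)
s=r.get_state();im,d=eyes.snapshot("wrist")
K,T=cam("wrist",s)
v,u=np.mgrid[:480,:640]
P=(np.stack([(u-K[0,2])/K[0,0],(v-K[1,2])/K[1,1],np.ones_like(d)],-1)*d[...,None])@T[:3,:3].T+T[:3,3]
R_=np.array([[np.cos(.301),np.sin(.301)],[-np.sin(.301),np.cos(.301)]])
L=(P[...,:2]-[.5101,-.208])@R_.T
m=(d>0)&(abs(L[...,0])<.07)&(abs(L[...,1])<.06)
for z0,z1 in ((.027,.0375),(.0385,.047)):
    k=m&(P[...,2]>z0)&(P[...,2]<z1); q=P[k]
    c,(w,h),a=cv2.minAreaRect((q[:,:2]*1000).astype(np.float32)); print(k.sum(),np.array(c),w,h,a,np.median(q[:,2]),np.percentile(L[k],[1,99],axis=0))
print(s["tool_pos"],s["eef_rot"],"toolx yaw",np.degrees(R.from_quat(s["eef_rot"]).as_matrix()[:2,0]@np.array([0,0])+np.arctan2(*-R.from_quat(s["eef_rot"]).as_matrix()[[1,0],0])))
cv2.imwrite("pics/st_%.0f.png"%(s["clock"]*100),im)
E
python3 st.py; python3 tilt.py; ls pics
```

```text
clock: 8.5
tool_pos: [0.5477, 0.1764, 0.152]
eef_rot: [0.004, 1.0, 0.005, 0.005]
contact_force: [0.0, -0.0, -2.1]
opening: 0.26
finger_force: 45.0
clock: 9.3
tool_pos: [0.5089, -0.1964, 0.1479]
eef_rot: [-0.149, 0.989, -0.001, -0.001]
contact_force: [0.5, 0.1, -0.7]
opening: 0.256
finger_force: 45.0
clock: 9.7
tool_pos: [0.5107, -0.2064, 0.148]
eef_rot: [-0.152, 0.988, 0.001, 0.0]
contact_force: [0.2, -0.5, -0.5]
opening: 0.264
finger_force: 45.0
4692 [ 503.6362 -210.4139] 106.60476684570312 100.38489532470703 17.548688888549805 0.03299323258832021 [[-0.0602 -0.05  ]
 [ 0.0392  0.049 ]]
7782 [ 504.101  -210.3126] 85.07855987548828 77.0979995727539 17.39117431640625 0.041058270793500634 [[-0.0486 -0.0382]
 [ 0.0327  0.0374]]
[ 0.5107 -0.2064  0.148 ] [-0.1519  0.9884  0.0006  0.0003] toolx yaw 17.477195702548613
n 11498 pos [ 0.5108 -0.2065  0.148 ] F [-0.0427 -0.6443 -0.7458]
-0.06 -0.045 3142 min [-0.0116 -0.0111 -0.0554] max [ 0.0153  0.0096 -0.0456]
  plane slope deg x,y [12.1457  0.0092]
-0.045 -0.03 557 min [ 0.0096 -0.0122 -0.0449] max [ 0.0154  0.0107 -0.0301]
  plane slope deg x,y [-62.1699  -1.3916]
-0.03 -0.005 1108 min [ 0.0057 -0.0121 -0.0296] max [ 0.0116  0.0082 -0.0057]
  plane slope deg x,y [-23.2167  -2.0768]
-0.005 0.006 1919 min [-0.0038 -0.0134 -0.004 ] max [0.0234 0.0133 0.006 ]
  plane slope deg x,y [ 7.9559 -0.1922]
0.006 0.03 984 min [ 0.0042 -0.0146  0.006 ] max [0.0244 0.0136 0.0226]
  plane slope deg x,y [24.6862  1.0808]
px 152 492 236 415
[316.8   272.016] 0.89
[316.288 306.096] 0.64
expected px face,mid [[318.6861 274.6228]
 [319.0423 310.9169]]
scene0.png
scene0c.png
st_970.png
tilt_585.png
tilt_975.png
top0.png
top0c.png
w1.png
w1c.png
w2.png
```

```bash
python3 -m pendant '[{"claw":0,"dx":-0.6,"dy":-1.6,"dz":-20,"twist":0},{"claw":0,"dx":-0.6,"dy":-1.6,"dz":-45,"twist":0},{"claw":0,"dx":-0.6,"dy":-1.6,"dz":-62,"twist":0},{"claw":0,"dx":-0.6,"dy":-1.6,"dz":-69,"twist":0},{"claw":0,"dx":-0.6,"dy":-1.6,"dz":-72,"twist":0},{"claw":0,"dx":-0.6,"dy":-1.6,"dz":-72,"twist":0},{"claw":0,"dx":-0.6,"dy":-1.6,"dz":-72,"twist":0}]'; python3 st.py
```

```text
clock: 10.6
tool_pos: [0.5103, -0.2102, 0.0765]
eef_rot: [-0.151, 0.989, -0.0, 0.001]
contact_force: [0.4, -0.1, -0.5]
opening: 0.264
finger_force: 45.0
7459 [ 494.3817 -213.2474] 87.8386459350586 100.41180419921875 17.496688842773438 0.033016428093396 [[-0.0603 -0.0497]
 [ 0.0206  0.0488]]
10074 [ 495.5122 -212.9776] 66.86233520507812 77.20580291748047 17.386234283447266 0.04104173988051679 [[-0.0486 -0.0382]
 [ 0.0082  0.0374]]
[ 0.5103 -0.2102  0.0765] [-0.1506  0.9886 -0.0002  0.0006] toolx yaw 17.32015772199567
```

```bash
f=$(ls -t pics/st_*|head -1); python3 -c "
import cv2;i=cv2.imread('$f');cv2.imwrite('pics/v1.png',cv2.resize(i[120:440,130:510],(760,640))[:600])"
```

```text
(no output)
```

View pics/v1.png

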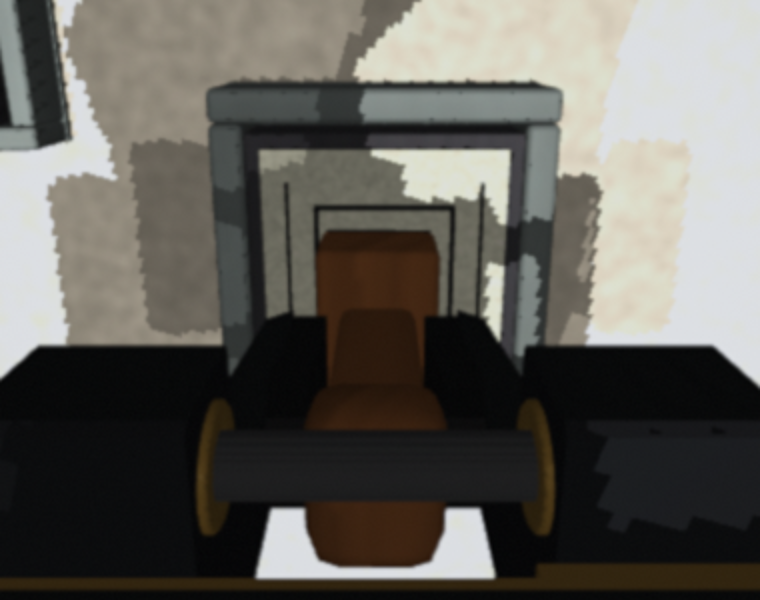

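The picture shows the foot spanning columns 317–438 against the printed box's 315–453, so it is about 2 mm too far toward -y. I'll shift it, then touch down.

```bash
python3 -m pendant '[{"claw":0,"dx":-0.3,"dy":2.1,"dz":0,"twist":0},{"claw":0,"dx":-0.3,"dy":2.1,"dz":-2,"twist":0},{"claw":0,"dx":-0.3,"dy":2.1,"dz":-4,"twist":0},{"claw":0,"dx":-0.3,"dy":2.1,"dz":-4,"twist":0},{"claw":0,"dx":-0.3,"dy":2.1,"dz":-4,"twist":0}]'; python3 st.py;  f=$(ls -t pics/st_*|head -1); python3 -c "
import cv2;i=cv2.imread('$f');cv2.imwrite('pics/v2.png',cv2.resize(i[150:300,220:410],(760,600)))"
```

```text
clock: 11.15
tool_pos: [0.5093, -0.2081, 0.0717]
eef_rot: [-0.15, 0.989, 0.0, -0.0]
contact_force: [-0.2, 0.6, -0.4]
opening: 0.26
finger_force: 45.0
7644 [ 492.5957 -213.8896] 84.00244140625 100.466064453125 17.47960090637207 0.0330522492608825 [[-0.0603 -0.0497]
 [ 0.0181  0.0488]]
10242 [ 493.1346 -213.7076] 62.19987106323242 77.14884185791016 17.443462371826172 0.0410565442311384 [[-0.0486 -0.0382]
 [ 0.0065  0.0373]]
[ 0.5093 -0.2081  0.0717] [-0.1505  0.9886  0.     -0.0001] toolx yaw 17.31144952561084
```

View pics/v2.png

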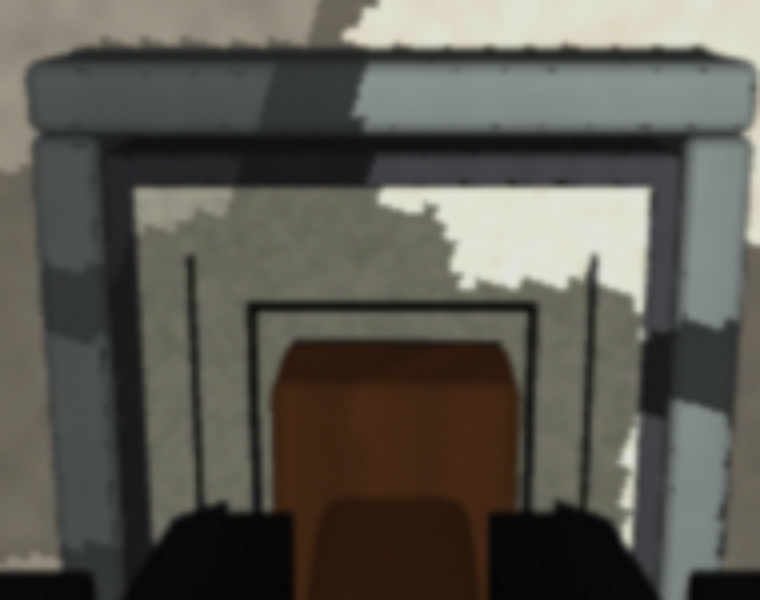

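The foot (columns 275–518) is now centred and square in the box (250–535), with about 5 mm left to the box's near edge. Next I press slowly.

```bash
python3 -m pendant '[{"claw":0,"dx":0.2,"dy":0,"dz":-1,"twist":0},{"claw":0,"dx":0.2,"dy":0,"dz":-2,"twist":0},{"claw":0,"dx":0.2,"dy":0,"dz":-3,"twist":0},{"claw":0,"dx":0.2,"dy":0,"dz":-4.5,"twist":0},{"claw":0,"dx":0.2,"dy":0,"dz":-6,"twist":0},{"claw":0,"dx":0.2,"dy":0,"dz":-7,"twist":0},{"claw":0,"dx":0.2,"dy":0,"dz":-7,"twist":0},{"claw":0,"dx":0.2,"dy":0,"dz":-7,"twist":0}]'; python3 st.py
```

```text
clock: 12.0
tool_pos: [0.5098, -0.2081, 0.0651]
eef_rot: [-0.151, 0.989, -0.0, 0.0]
contact_force: [-1.7, 0.6, 6.0]
opening: 0.262
finger_force: 45.0
18715 [ 491.4977 -214.2955] 81.4644546508789 100.45326232910156 17.38473892211914 0.034405019055329444 [[-0.0601 -0.0492]
 [ 0.0118  0.0482]]
159 [ 486.8574 -215.146 ] 1.4510574340820312 29.04679298400879 15.834925651550293 0.04473481360282727 [[-0.0249 -0.0142]
 [-0.0238  0.014 ]]
[ 0.5098 -0.2081  0.0651] [-0.1506  0.9886 -0.0001  0.0002] toolx yaw 17.320314021978028
```

```bash
python3 -m pendant '[{"claw":0,"dx":0.1,"dy":0,"dz":-1,"twist":0},{"claw":0,"dx":0.1,"dy":0,"dz":-2,"twist":0},{"claw":0,"dx":0.1,"dy":0,"dz":-2.4,"twist":0},{"claw":0,"dx":0.1,"dy":0,"dz":-2.4,"twist":0},{"claw":0,"dx":0.1,"dy":0,"dz":-2.4,"twist":0}]'
cat > fl.py <<'E'
from h import *
s=r.get_state();im,d=eyes.snapshot("wrist")
K,T=cam("wrist",s); v,u=np.mgrid[:480,:640]
P=(np.stack([(u-K[0,2])/K[0,0],(v-K[1,2])/K[1,1],np.ones_like(d)],-1)*d[...,None])@T[:3,:3].T+T[:3,3]
c,n=np.cos(.302),np.sin(.302); X=P[...,0]-.5101; Y=P[...,1]+.2083
lx,ly=c*X+n*Y,-n*X+c*Y
ok=(d>0)&(P[...,2]>.02)&(P[...,2]<.043)&(lx<-.005)
fr=ok&(((abs(ly)>.0425)&(abs(ly)<.048)&(lx>-.058))|((lx<-.0525)&(lx>-.058)&(abs(ly)<.048)))
cd=ok&(lx>-.046)&(abs(ly)<.036)&((abs(ly)>.021)|(lx<-.03))
A=lambda m:np.c_[P[m][:,:2]-[.51,-.208],np.ones(m.sum())]
print("frame",fr.sum(),np.median(P[fr][:,2]),"card",cd.sum(),np.median(P[cd][:,2]))
x=np.linalg.lstsq(A(fr),P[fr][:,2],rcond=None)[0]
print("card above frame plane mm",1000*np.median(P[cd][:,2]-A(cd)@x), "frame slope",x[:2]); 
for nm,k in (("-y",ly<-.02),("+y",ly>.02)): print(nm,1000*np.median(P[cd&k][:,2]),1000*np.median(P[fr&k][:,2]))
fs=np.mean([r.get_state()["contact_force"] for _ in range(5)],axis=0); print(s["tool_pos"],fs)
cv2.imwrite("pics/fl_%.0f.png"%(s["clock"]*100),cv2.resize(im[120:440,130:510],(700,590)))
E
python3 fl.py; ls pics/fl*
```

```text
clock: 12.55
tool_pos: [0.5098, -0.208, 0.0629]
eef_rot: [-0.151, 0.989, -0.0, 0.0]
contact_force: [-2.0, 0.4, 8.6]
opening: 0.259
finger_force: 45.0
frame 3714 0.033189496937143584 card 6416 0.033361908462112205
card above frame plane mm 0.1724827572156147 frame slope [0.00045667 0.00011984]
-y 33.36578175792152 33.18389090663196
+y 33.345418406648896 33.19455185648787
[ 0.50980984 -0.20803134  0.06287583] [-1.29366317  0.99532951  8.1918132 ]
pics/fl_1255.png
```

```bash
python3 -m pendant '[{"claw":0,"dx":0,"dy":0,"dz":-0.2,"twist":0},{"claw":0,"dx":0,"dy":0,"dz":-0.2,"twist":0},{"claw":0,"dx":0,"dy":0,"dz":-0.2,"twist":0},{"claw":0,"dx":0,"dy":0,"dz":-0.2,"twist":0}]'; python3 fl.py
```

```text
clock: 13.0
tool_pos: [0.5098, -0.208, 0.0627]
eef_rot: [-0.151, 0.989, -0.0, 0.0]
contact_force: [-0.9, 0.5, 8.4]
opening: 0.259
finger_force: 45.0
frame 3699 0.03320800726761777 card 6405 0.03323751000700159
card above frame plane mm 0.010192268895044265 frame slope [0.00180165 0.00027749]
-y 33.23548215158305 33.22186949997985
+y 33.240723149528876 33.20287005897178
[ 0.50979669 -0.20804176  0.06273368] [-1.18611144 -0.68082906  8.24887125]
```

```bash
cp $(ls -t pics/fl_*|head -1) pics/v3.png
```

```text
(no output)
```

View pics/v3.png

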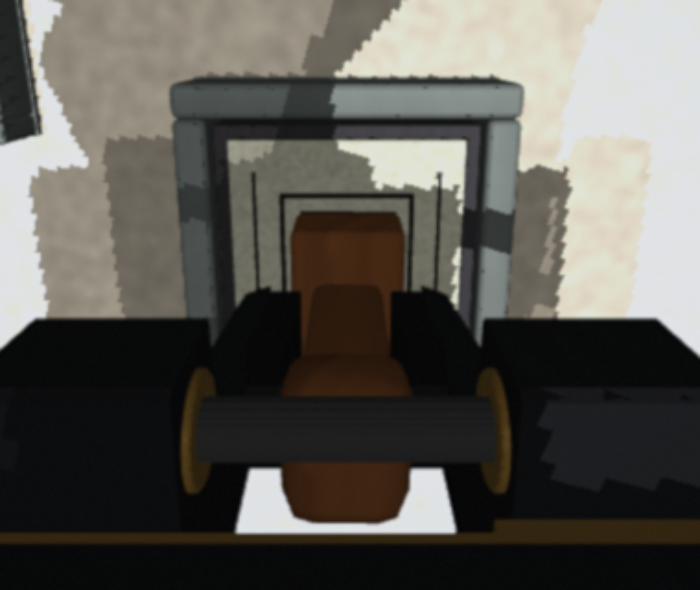

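The card is flush, with the foot (columns 292–404) square inside the box (281–412) and the stamp upright. I'm handing it in.

```bash
python3 -c "
from plant import r;print(r.finish_job())"
```

```text
the job is handed in; nothing more can be done
None
```

I inked the rectangular stamp, set it square in the box on the largest stand and handed in with the bed held flush: the card measured 0.01 mm above the frame top at about 13 s of the 43 s limit.

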